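# Slide the glue stick home, standing

## Task

Put the standing glue stick away by pushing it across the desk, low on its body so that it slides without tipping, into the empty bay of the wooden desk caddy until all of it is inside the bay. It must stay standing on the desk all the way: do not grip or lift it, push gently, and leave the tin, the rubber stamp and the eraser where they are.

Things in the scene. Friction and masses are not known exactly. Their poses are not given: they have to be found in the camera images.
- glue_stick: glue stick standing on the desk: a cylinder 27 mm in diameter, 90 mm tall, off-white with a blue band, 30 to 50 g. Origin at the centre of its underside, z along its axis; yaw means nothing. A few tenths of a newton slide it; pushed higher than about 18 mm above the desk it may topple. A gripper body overhanging the fingers can catch its top: lean the tool back or use an outer finger face.
- caddy: light wooden caddy fixed to the desk, its open front to the robot's left; open on top, no floor; 134 mm wide, walls 6 mm thick, sides 36 mm high, back 42 mm. Origin on the desk in the middle of the divider; x points from the front (x = -35 mm) to the back wall's face (x = +35 mm), z up. Two bays 58 mm wide, 70 mm deep, centred at y = -32 mm (nearer the robot, empty) and y = +32 mm (farther, holds the tin).
- bay_mouth (a point): middle of the open front of the empty bay, on the desk, level with the front ends of the walls (caddy frame x = -35, y = -32 mm); axes as the caddy's: x points straight into the bay, 70 mm to the back wall.
- tin: small green tin 48 x 64 x 16 mm lying in the caddy's farther bay, long side along the bay; origin at the centre of its underside. Leave it alone.
- rubber_stamp: wooden rubber stamp with a turned knob, foot 28 x 64 mm, 69 mm tall, standing beside the caddy about 30 mm clear of its near or far side, its long foot roughly along the caddy's x axis; origin at the centre of its underside. Leave it alone.
- eraser: pink eraser 19 x 48 x 11 mm lying on the caddy's other side; origin at the centre of its underside. Leave it alone. (Right of all this a fixed crate of folders and picture frames covers about x = 0.33 to 0.65 at y below 0.03 and stands up to 0.3 m high: pass over or round it.)
Things that resemble listed ones, but are neither listed nor needed, are in the scene too. Of the things that look like the glue_stick, take the one that is farthest to the robot's right at the start.

How it is judged:
By the outcome, as a careful person would: the job done as asked, in the order asked, and still so for the second after the job is handed in, with the robot touching nothing.
It also fails if it takes over 64 s, if anything falls off the work surface, if the arm or the gripper's body presses on something with over 40 N, if the wrist force passes 120 N, or if a joint passes its speed limit or range.

## Robot

A 6-joint arm with a two-finger parallel gripper is mounted at the origin on the work surface; the furniture and walls round the work are solid. World frame = base frame: x ahead of the robot, y to its left, z up, the work surface at z = 0. Lengths are in m, angles in rad, forces in N, time in s.
With the tool pointing down it reaches from about 0.3 to 0.875 m from the base axis. Payload 6.4 kg.
Tool frame: the origin (TCP) lies at the very end of the fingers, on their centre line; the grasp point (between the pads) lies 19 mm behind it; z points along the fingers, y is the direction in which the jaws open and shut (so a half turn about z gives the same grasp; the last joint's range is limited). The gripper opens to 85 mm and grips with 20 to 120 N. Pads are 22 mm wide; open, the fingers measure 114 mm over their backs; the gripper's body (76 mm by 85 mm) begins 54 mm behind the grasp point. The pads swing forward as they close: fully open they stand 13 mm farther back than shut.
Start: joints at [1.071, 0.181, 1.607, -0, 1.354, -0.206], TCP at [0.167, 0.55, 0.231] pointing down, gripper open.
Joint ranges: [-2.99, 2.99], [-0.89, 2.07], [0.3, 2.58], [-1.14, 4.28], [0, 2.63], [-3.12, 3.12]. Speed limits (rad/s): [2.57, 2.57, 3.01, 3.14, 3.14, 3.14].

## Interface

Orientations are given as a unit quaternion [w, x, y, z].
In Python, from bench import * gives the robot as it stands.
- The arm moves only by the tool arm_command, never from a script. Its argument "motion" is text: rows parted by semicolons, each of 7 numbers parted by spaces: the shift along the tool's x, y, z in units of 0.2 m (1.0 is 0.2 m), then the turn, a rotation vector about the tool's x, y, z in units of 60 degrees (1.0 is 60 degrees), then the opening, from 0 (shut) to 1 (fully open). In form: tx ty tz ax ay az grip; .... A call has 1 to 10 rows; each row shifts and turns the pose as measured when the row begins, along the tool's axes as they then stand; what a row does not reach is not made up. A row lasts 1/12 s, in which the tool goes at most 41.7 mm and 7.16 degrees, less where a joint would pass 70% of its speed; a pose out of reach is approached as far as the arm can. A call with a number of a shift or a turn outside -1 to 1 is refused whole. A call with a gripper value outside its range is refused whole. The fingers move at their own pace and stop on an object; the grip force is fixed at half the most. Time passes only in rows, so rows that do not move let the fingers close. It gives the time, the measured TCP pose, the force and the opening at its end, in the units of the state.
- get_obs(): the state, without advancing time (a new reading comes with each control period).
- camera(name): name is "scene" or "top"; returns a dict with "img" (420x560x3 uint8, red, green, blue), "intrinsics" (3x3 intrinsics, pixels), "distortion" ([k1, k2, p1, p2, k3] as OpenCV has them; the pictures are not rectified), "pose" (4x4, takes a point from camera to world coordinates). Camera axes: x right, y down, z forward; pixel columns grow to the right and rows downward; lengths in m; the calibration is good to about 2 mm. A picture is of the moment at which its call begins. There is no depth.
- hand_in(): hands the job in, once; it reports no verdict.
Trained networks look in the newest picture that a camera, given by its name, has taken for a name from the list of things; names that differ only in an ending like _2 or _b are one class to them, and where a whole thing is asked for, a point or a joint stands for the part that bears it (a point fixed in the world has none). Each returns a list of dicts, best first, with "conf" (0 to 1); they miss things now and then, are a little off and sometimes report something else, mostly with a low value. They report only what shows in the picture. A call takes as long as a camera call. They do not tell look-alikes from the thing itself.
- search_frame(camera, target): "box" ([left, top, right, bottom] in pixels, round what is visible of it).
The state is a dict: "time_s": time; "q": joint angles; "dq": joint speeds; "joint_efforts": joint torques, N m; "eef_pos": TCP position; "eef_rot": TCP orientation; "wrist_force": force on the tool from outside, world axes, zero at the start; "torque": the same for the moment, N m; "opening": opening from 0.0 (shut) to 1.0 (fully open).
Only numpy, scipy, OpenCV 4.12 (cv2) and the standard library are available. Lean on these libraries where they do the work, as an engineer would, in place of code of your own. Each camera call takes 0.05 s, during which the arm holds its last target.

## Working session

There is one attempt and no reset: what is moved stays moved. The work goes in short steps, Python scripts to look and compute and a tool call to move; the robot and the scene stay as the last step left them, time stands still between calls to the robot, and variables do not carry over. Pictures are saved under pics/ and viewed, and the job is handed in when it is done.

Besides the shell and the picture viewer there is one more tool, called as a command line: name --argument value ..., lists and objects as JSON in quotes. arm_command: Moves the arm, as the interface text tells. Shifts and turns lie within -1 to 1; 1 stands for 0.2 m of shift or 60 degrees of turn. Its arguments: {"type":"object","properties":{"motion":{"type":"string"}},"required":["motion"]}

```bash
mkdir -p pics; ls
cat > h.py <<'E'
from bench import *
import numpy as np, cv2
from scipy.spatial.transform import Rotation as R
def ray(c,u,v):
    p=cv2.undistortPoints(np.array([[[u,v]]],float),np.array(c["intrinsics"],float),np.array(c["distortion"],float))[0,0]
    T=np.array(c["pose"]); d=T[:3,:3]@np.array([p[0],p[1],1.0]); return T[:3,3],d
def onplane(c,u,v,z=0):
    o,d=ray(c,u,v); return o+d*(z-o[2])/d[2]
def proj(c,P):
    T=np.linalg.inv(np.array(c["pose"])); r,_=cv2.Rodrigues(T[:3,:3])
    return cv2.projectPoints(np.atleast_2d(np.array(P,float)),r,T[:3,3],np.array(c["intrinsics"],float),np.array(c["distortion"],float))[0][:,0]
def save(n,img): cv2.imwrite(n,cv2.cvtColor(np.ascontiguousarray(img),cv2.COLOR_RGB2BGR))
E
python3 - <<'E'
from h import *
for n in("scene","top"):
    c=camera(n); save(f"pics/{n}0.png",c["img"]); print(n,np.round(c["pose"],3).tolist(),np.round(c["intrinsics"],1).tolist())
    for t in("glue_stick","caddy","tin","rubber_stamp","eraser"):
        for r in search_frame(n,t): print(t,np.round(r["box"]).tolist(),round(r["conf"],2))
print(get_obs())
E
```

```text
pics
scene [[0.281, 0.576, -0.768, 1.235], [0.959, -0.189, 0.21, 0.022], [-0.024, -0.796, -0.605, 0.629], [0.0, 0.0, 0.0, 1.0]] [[539.5, 0.0, 272.4], [0.0, 539.5, 210.0], [0.0, 0.0, 1.0]]
glue_stick [332.0, 181.0, 343.0, 229.0] 0.93
glue_stick [303.0, 144.0, 317.0, 184.0] 0.75
glue_stick [279.0, 173.0, 302.0, 219.0] 0.68
glue_stick [348.0, 202.0, 367.0, 250.0] 0.6
caddy [177.0, 208.0, 236.0, 279.0] 0.78
tin [281.0, 177.0, 300.0, 216.0] 0.67
tin [194.0, 245.0, 234.0, 261.0] 0.61
rubber_stamp [179.0, 180.0, 214.0, 214.0] 0.66
eraser [207.0, 282.0, 236.0, 300.0] 0.95
top [[0.029, -0.989, 0.144, 0.387], [-0.999, -0.024, 0.04, 0.199], [-0.036, -0.145, -0.989, 0.869], [0.0, 0.0, 0.0, 1.0]] [[486.0, 0.0, 280.2], [0.0, 486.0, 209.4], [0.0, 0.0, 1.0]]
glue_stick [202.0, 148.0, 228.0, 176.0] 0.85
glue_stick [202.0, 281.0, 229.0, 296.0] 0.8
glue_stick [249.0, 222.0, 269.0, 240.0] 0.65
glue_stick [206.0, 188.0, 231.0, 210.0] 0.61
caddy [337.0, 169.0, 384.0, 253.0] 0.94
tin [339.0, 179.0, 373.0, 208.0] 0.96
rubber_stamp [335.0, 267.0, 373.0, 287.0] 0.57
eraser [340.0, 141.0, 368.0, 154.0] 0.5
{'time_s': 0.6, 'q': array([ 1.07068057e+00,  1.80793224e-01,  1.60698270e+00,  2.12438144e-05,
        1.35376928e+00, -2.06283720e-01]), 'dq': array([ 6.34111186e-04,  4.05636178e-04, -6.59762729e-04,  1.70839758e-07,
       -7.81354654e-04, -1.80856446e-03]), 'joint_efforts': array([-2.78618636e-04, -4.44605398e+01, -3.51517940e+01, -2.25622102e-04,
        1.15500945e-03, -2.10422843e-05]), 'eef_pos': array([0.1665173 , 0.55039651, 0.23130065]), 'eef_rot': array([-1.52620001e-06,  1.46390336e-01,  9.89226905e-01,  2.58478081e-05]), 'wrist_force': array([ 0.47253758, -0.37457785, -0.14245528]), 'torque': array([0.02726393, 0.04700118, 0.03189653]), 'opening': 1.0008159756416248}
```

View pics/scene0.png

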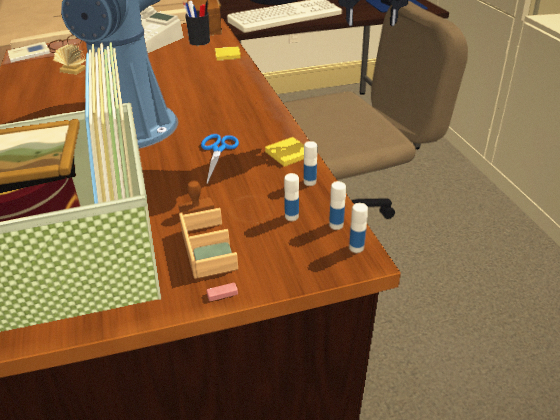

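View pics/top0.png

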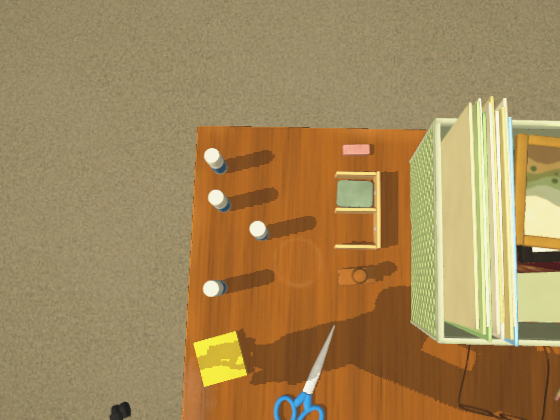

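Run:
```python
from h import *
i=cv2.imread("pics/top0.png"); cv2.imwrite("pics/top0z.png",cv2.resize(i[125:305,180:400],None,fx=3.3,fy=3.3,interpolation=cv2.INTER_CUBIC))
i=cv2.imread("pics/scene0.png"); cv2.imwrite("pics/scene0z.png",cv2.resize(i[130:310,160:390],None,fx=3.3,fy=3.3,interpolation=cv2.INTER_CUBIC))
```

```text
(no output)
```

View pics/top0z.png

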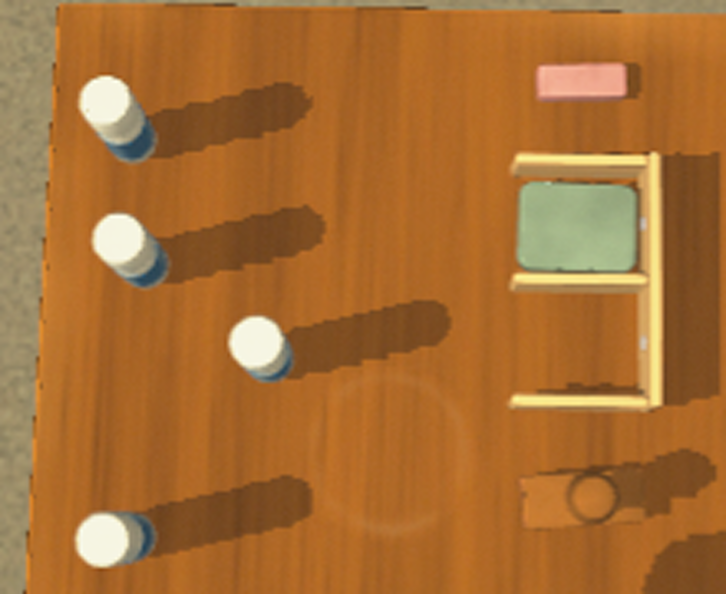

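View pics/scene0z.png

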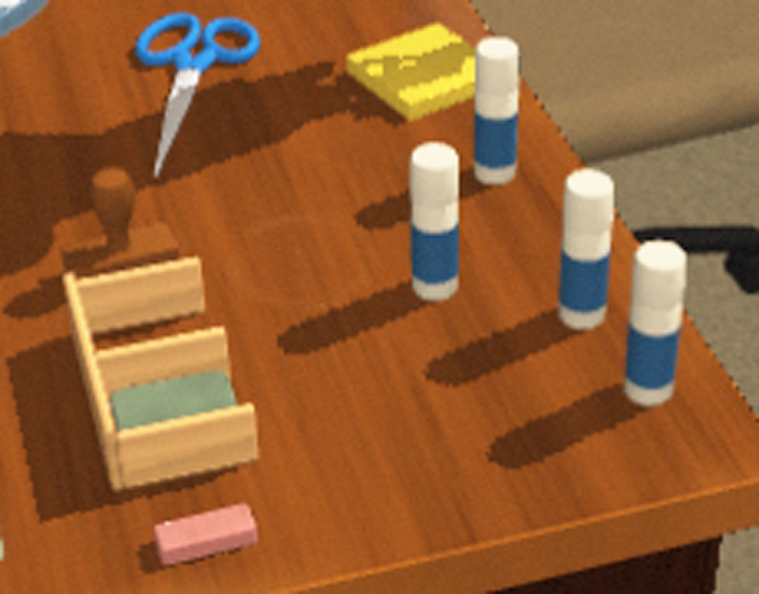

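The top view shows four glue sticks, with caps at (214,157), (218,199), (259,230) and (213,289). Image right is the robot's right (-y), so (259,230) is the target; it is (291,197) in the scene view. The stamp is on the caddy's near side at (355,276), the eraser on the far side, and the tin in the farther bay.

Run:
```python
from h import *
from scipy.optimize import least_squares
ct=camera("top"); cs=camera("scene")
Z=lambda u,v:(180+u/3.3-.35,125+v/3.3-.35)
ZS=lambda u,v:(160+u/3.3-.35,130+v/3.3-.35)
for n,u,v in [("A",105,100),("B",119,238),("T",257,342),("D",103,540)]: print(n,onplane(ct,*Z(u,v),.09).round(4))
for n,u,v in [("A",651,395),("B",584,320),("T",436,291),("D",496,176)]: print("base scene",n,onplane(cs,*ZS(u,v),0).round(4))
print("stamp",[onplane(ct,*Z(u,v),.015).round(3)[:2].tolist() for u,v in[(522,478),(525,528),(640,520)]])
print("eraser",onplane(ct,*Z(583,81),.011).round(3))
# caddy points: model, pixel(top)
M=[(41,-67,42),(41,67,42),(-35,-67,36),(-35,-61,36),(-35,67,36),(-35,3,36),(-35,-3,36)]
P=[Z(661,408),Z(661,153),Z(510,408),Z(510,396),Z(515,155),Z(511,275),Z(511,287)]
MS=[(41,67,42),(41,-67,42),(-35,67,36),(-35,-67,36)]
PS=[ZS(116,455),ZS(64,273),ZS(255,405),ZS(200,259)]
M=np.array(M)/1e3;P=np.array(P);MS=np.array(MS)/1e3;PS=np.array(PS)
def W(p,m):
    c,s=np.cos(p[2]),np.sin(p[2]);return m@np.array([[c,-s,0],[s,c,0],[0,0,1]]).T+[p[0],p[1],0]
f=lambda p,a=1,b=1:np.r_[a*(proj(ct,W(p,M))-P).ravel(),b*(proj(cs,W(p,MS))-PS).ravel()]
for a,b in((1,0),(0,1),(1,1)):
    r=least_squares(f,[.39,.05,-1.57],args=(a,b),loss="soft_l1",x_scale=[.01,.01,.1]); print(r.x.round(4),np.degrees(r.x[2]).round(1),r.fun.round(1))
p=r.x
print("mouth",W(p,np.array([[-.035,-.032,0]])),"inward",np.cos(p[2]),np.sin(p[2]))
def seg(c,img,k):
    for b in((-61,-3),(3,61)):
        q=[(-35,b[0],0),(35,b[0],0),(35,b[1],0),(-35,b[1],0)]
        cv2.polylines(img,[np.int32(np.round(proj(c,W(p,np.array(q)/1e3))*k))],True,(255,0,0),1)
    q=[(-35,-67,36),(41,-67,42),(41,67,42),(-35,67,36)]
    cv2.polylines(img,[np.int32(np.round(proj(c,W(p,np.array(q)/1e3))*k))],False,(0,0,255),1)
    return img
a=seg(ct,cv2.resize(ct["img"],None,fx=4,fy=4),4)[600:1060,800:1560]
save("pics/ov.png",a)
b=seg(cs,cv2.resize(cs["img"],None,fx=4,fy=4),4)[560:1240,680:1440]; save("pics/ovs.png",b[:600])
```

```text
A [0.5891 0.3469 0.09  ]
B [0.5189 0.3363 0.09  ]
T [0.4689 0.2658 0.09  ]
D [0.3708 0.337  0.09  ]
base scene A [0.5936 0.3485 0.    ]
base scene B [0.5236 0.3381 0.    ]
base scene T [0.4729 0.2675 0.    ]
base scene D [0.3741 0.3388 0.    ]
stamp [[0.408, 0.13], [0.382, 0.128], [0.388, 0.068]]
eraser [0.626 0.099 0.011]
[ 0.5109  0.1029 -1.5675] -89.8 [-0.2  0.7 -0.5  0.5  0.2 -0.1  0.3  0.  -0.5 -0.2  0.4 -0.3  0.3 -0.5
 -0.  -0.  -0.  -0.  -0.   0.  -0.  -0. ]
[ 0.5146  0.1051 -1.5396] -88.2 [-0.  -0.  -0.  -0.   0.  -0.  -0.  -0.  -0.  -0.  -0.  -0.  -0.  -0.
 -1.  -6.3 -0.1  1.1  2.5  1.2 -0.1 -0.7]
[ 0.5113  0.1034 -1.5611] -89.4 [-0.3  0.3 -1.1  0.1  0.2 -0.2  0.2 -0.1 -1.1 -0.3  0.  -0.4  0.  -0.6
 -3.4 -7.5 -0.6 -0.2  0.3  0.6 -0.6 -1.4]
mouth [[0.47894565 0.13809676 0.        ]] inward 0.009661873845457846 -0.9999533230075264
```

View pics/ov.png

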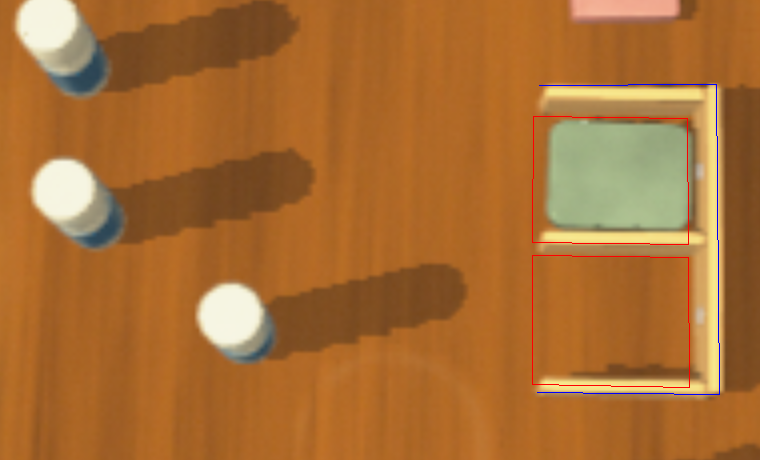

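View pics/ovs.png

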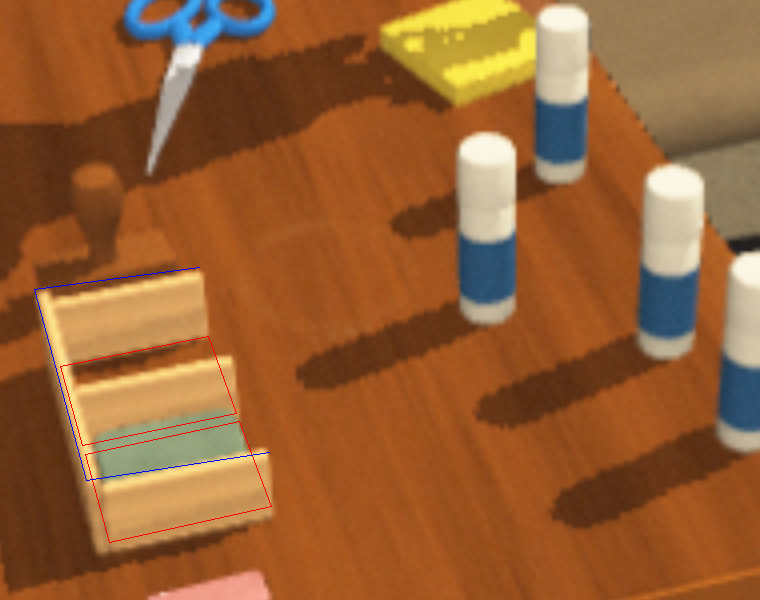

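```bash
cat >> h.py <<'E'
def cur():
    o=get_obs(); q=o["eef_rot"]; return np.array(o["eef_pos"]),R.from_quat([q[1],q[2],q[3],q[0]]),o
def goal(yaw,tilt,sx):
    y,t=np.radians([yaw,tilt]); f=np.array([np.sin(y),-np.cos(y),0]); up=np.array([0,0,1.])
    z=-np.cos(t)*up+np.sin(t)*f; x=sx*(np.cos(t)*f+np.sin(t)*up)
    return R.from_matrix(np.c_[x,np.cross(z,x),z])
def step(pos,G):
    p,r,o=cur(); rv=(r.inv()*G).as_rotvec(degrees=True)
    print("pos",p.round(4),"ang",np.linalg.norm(rv).round(2),"turn/60",(rv/60).round(4),"shift cur/0.2",(r.inv().apply(pos-p)/.2).round(4),"in goal axes",(G.inv().apply(pos-p)/.2).round(4),"op",round(o["opening"],3),"F",np.round(o["wrist_force"],2),"t",o["time_s"])
E
python3 - <<'E'
from h import *
for s in(1,-1): step(np.array([.462,.301,.2]),goal(15,30,s))
print(cur()[1].as_matrix().round(3))
i=camera("top")["img"]; a=cv2.resize(i[205:260,225:300],None,fx=8,fy=8,interpolation=cv2.INTER_CUBIC); save("pics/crop.png",a)
E
```

```text
pos [0.1665 0.5504 0.2313] ang 123.99 turn/60 [ 0.5294  0.2944 -1.9758] shift cur/0.2 [-1.7753 -0.7655  0.1565] in goal axes [ 1.2959 -1.1045  0.9289] op 1.003 F [ 0.22 -0.31  0.23] t 0.7
pos [0.1665 0.5504 0.2313] ang 64.84 turn/60 [ 0.2536 -0.4559  0.9464] shift cur/0.2 [-1.7753 -0.7655  0.1565] in goal axes [-1.2959  1.1045  0.9289] op 1.003 F [ 0.22 -0.31  0.23] t 0.7
[[-0.957  0.29  -0.   ]
 [ 0.29   0.957 -0.   ]
 [ 0.    -0.    -1.   ]]
```

View pics/crop.png

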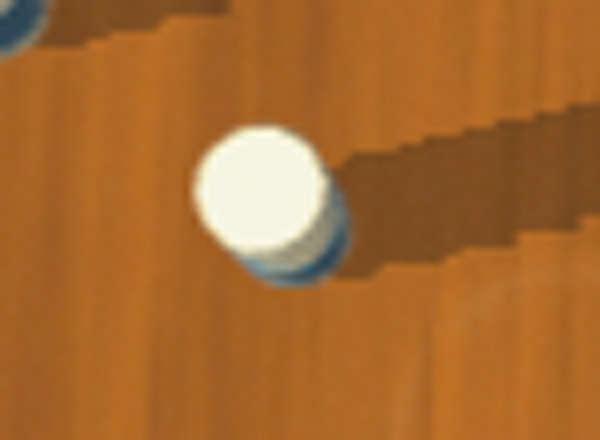

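The crop shows the target: one standing stick with its cap at about (258,229) and a blue band. It is the farthest right of the four. First I turn the tool in place.

arm_command --motion "0 0 0 0.0254 -0.0456 0.0946 0.15; 0 0 0 0.0254 -0.0456 0.0946 0.15; 0 0 0 0.0254 -0.0456 0.0946 0.15; 0 0 0 0.0254 -0.0456 0.0946 0.15; 0 0 0 0.0254 -0.0456 0.0946 0.15; 0 0 0 0.0254 -0.0456 0.0946 0.15; 0 0 0 0.0254 -0.0456 0.0946 0.15; 0 0 0 0.0254 -0.0456 0.0946 0.15; 0 0 0 0.0254 -0.0456 0.0946 0.15; 0 0 0 0.0254 -0.0456 0.0946 0.15"

```text
time_s: 1.58
eef_pos: [0.1664, 0.5504, 0.2344]
eef_rot: [0.214, 0.606, 0.75, -0.159]
wrist_force: [0.6, 0.4, -0.1]
opening: 0.153
```

Run:
```python
from h import *
step(np.array([.462,.301,.2]),goal(15,30,-1)); print(cur()[2]["q"].round(2))
```

```text
pos [0.1664 0.5504 0.2344] ang 2.95 turn/60 [-0.0046  0.0161 -0.0462] shift cur/0.2 [-1.2173  1.17    0.958 ] in goal axes [-1.2883  1.1048  0.9424] op 0.153 F [ 0.65  0.36 -0.07] t 1.5833
[ 1.23  0.53  1.23 -0.3   1.83  1.01]
```

arm_command --motion "0 0 0 -0.005 0.016 -0.046 0.15; -0.129 0.11 0.094 0 0 0 0.15; -0.129 0.11 0.094 0 0 0 0.15; -0.129 0.11 0.094 0 0 0 0.15; -0.129 0.11 0.094 0 0 0 0.15; -0.129 0.11 0.094 0 0 0 0.15; -0.129 0.11 0.094 0 0 0 0.15; -0.129 0.11 0.094 0 0 0 0.15; -0.129 0.11 0.094 0 0 0 0.15; 0 0 0 0 0 0 0.15"

```text
time_s: 2.42
eef_pos: [0.4093, 0.3454, 0.2017]
eef_rot: [0.207, 0.585, 0.768, -0.158]
wrist_force: [0.0, 0.3, 0.0]
opening: 0.15
```

Run:
```python
from h import *
step(np.array([.462,.301,.2]),goal(15,30,-1)); print(cur()[2]["q"].round(2))
```

```text
pos [0.4093 0.3454 0.2017] ang 0.4 turn/60 [0.002  0.0034 0.0055] shift cur/0.2 [-0.2411  0.1955  0.1502] in goal axes [-0.2405  0.1972  0.1489] op 0.15 F [0.01 0.33 0.03] t 2.4167
[ 0.75  0.35  1.55 -0.46  1.51  0.57]
```

arm_command --motion "-0.12 0.098 0.075 0.001 0.0017 0.003 0.15; -0.12 0.098 0.075 0.001 0.0017 0.003 0.15; 0 0 0 0 0 0 0.15"

```text
time_s: 2.67
eef_pos: [0.4643, 0.2989, 0.1997]
eef_rot: [0.205, 0.589, 0.766, -0.157]
wrist_force: [0.1, 0.3, 0.2]
opening: 0.15
```

Run:
```python
from h import *
step(np.array([.462,.303,.1]),goal(15,30,-1)); 
step(np.array([.462,.303,.009]),goal(15,30,-1)); 
c=camera("top"); save("pics/t1.png",cv2.resize(c["img"][100:340,180:480],None,fx=2.5,fy=2.5))
```

```text
pos [0.4643 0.2989 0.1997] ang 0.14 turn/60 [-0.0006 -0.0012 -0.002 ] shift cur/0.2 [ 0.2683 -0.0061  0.4205] in goal axes [ 0.2688 -0.0058  0.4202] op 0.15 F [0.11 0.32 0.22] t 2.6667
pos [0.4643 0.2989 0.1997] ang 0.14 turn/60 [-0.0006 -0.0012 -0.002 ] shift cur/0.2 [ 0.4953 -0.0063  0.8148] in goal axes [ 0.4963 -0.0058  0.8142] op 0.15 F [0.11 0.32 0.22] t 2.6667
```

View pics/t1.png

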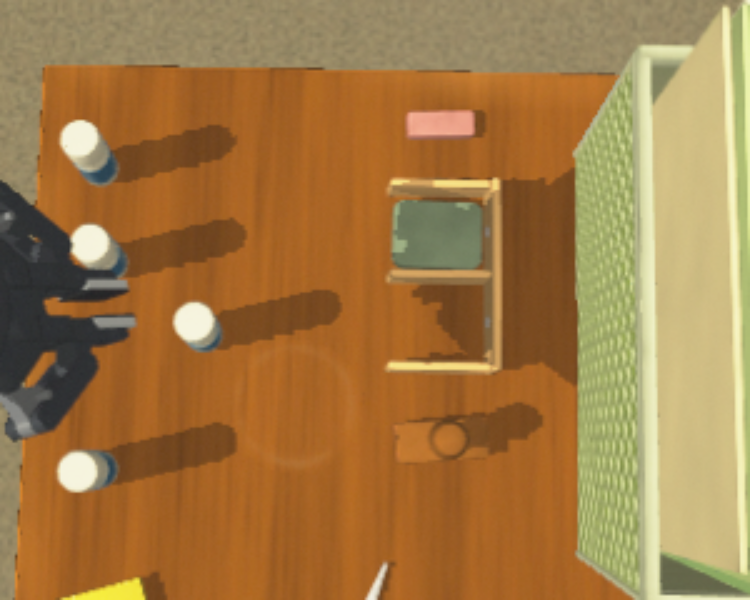

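The fingers sit behind the target, with the fingertips near (130,305) in this crop, and the stick cap at (197,325). I'll go down in stages and check clearance to the neighbour stick.

arm_command --motion "0.11 -0.003 0.172 0 0 0 0.15; 0.11 -0.003 0.172 0 0 0 0.15; 0 0 0 0 0 0 0.15"

```text
time_s: 2.97
eef_pos: [0.4618, 0.3066, 0.1191]
eef_rot: [0.204, 0.591, 0.765, -0.153]
wrist_force: [-1.7, -2.3, -1.5]
opening: 0.148
```

Run:
```python
from h import *
step(np.array([.462,.303,.009]),goal(15,30,-1)); 
c=camera("top"); save("pics/t2.png",cv2.resize(c["img"][130:310,160:360],None,fx=3,fy=3))
c=camera("scene"); save("pics/s2.png",cv2.resize(c["img"][80:270,200:420],None,fx=3,fy=3))
```

```text
pos [0.4618 0.3066 0.1191] ang 0.63 turn/60 [ 0.004  -0.0066 -0.0072] shift cur/0.2 [ 0.2563 -0.0075  0.4872] in goal axes [ 0.2597 -0.0036  0.4855] op 0.148 F [-1.67 -2.31 -1.5 ] t 2.9667
```

View pics/t2.png

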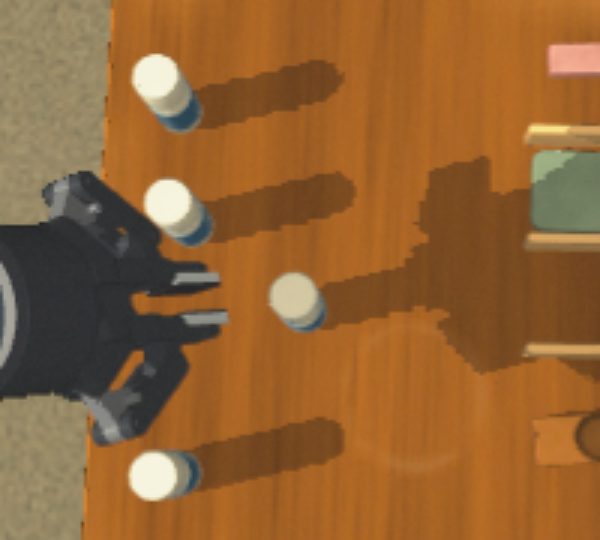

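View pics/s2.png

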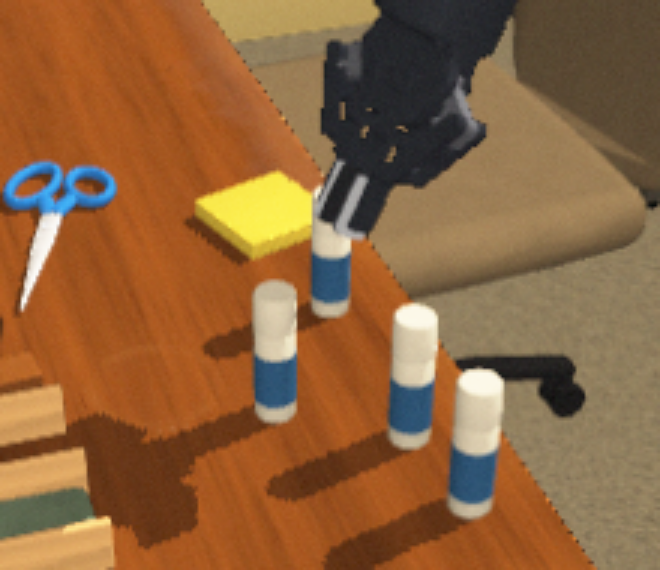

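The linkages stick out about 57 mm to each side, too close to the neighbour stick. I'll yaw the tool to about 30° before going down.

Run:
```python
from h import *
step(np.array([.453,.299,.119]),goal(30,30,-1));
```

```text
pos [0.4647 0.3083 0.1253] ang 15.2 turn/60 [-0.1136 -0.0055 -0.2264] shift cur/0.2 [-0.0108 -0.0689  0.0413] in goal axes [ 0.0065 -0.0739  0.0327] op 0.149 F [-0.25 -0.55  0.86] t 3.0667
```

arm_command --motion "0 -0.035 0.02 -0.038 -0.002 -0.076 0.15; 0 -0.035 0.02 -0.038 -0.002 -0.076 0.15; 0 0 0 -0.038 -0.002 -0.076 0.15; 0 0 0 0 0 0 0.15; 0 0 0 0 0 0 0.15"

```text
time_s: 3.48
eef_pos: [0.4565, 0.3066, 0.1315]
eef_rot: [0.229, 0.478, 0.839, -0.122]
wrist_force: [0.8, -0.8, 0.1]
opening: 0.151
```

Run:
```python
from h import *
step(np.array([.453,.299,.009]),goal(30,30,-1));
```

```text
pos [0.4565 0.3066 0.1315] ang 1.24 turn/60 [0.02   0.0014 0.005 ] shift cur/0.2 [ 0.2863 -0.0438  0.5413] in goal axes [ 0.2853 -0.034   0.5426] op 0.151 F [ 0.84 -0.78  0.14] t 3.4833
```

arm_command --motion "0.04 -0.005 0.075 0.02 0.001 0.005 0.15; 0.04 -0.005 0.075 0 0 0 0.15; 0.04 -0.005 0.075 0 0 0 0.15; 0.04 -0.005 0.075 0 0 0 0.15; 0 0 0 0 0 0 0.15; 0 0 0 0 0 0 0.15"

```text
time_s: 3.98
eef_pos: [0.4609, 0.3086, 0.0701]
eef_rot: [0.228, 0.489, 0.833, -0.122]
wrist_force: [-0.0, 0.8, 0.5]
opening: 0.148
```

Run:
```python
from h import *
step(np.array([.453,.299,.009]),goal(30,30,-1)); 
c=camera("top"); save("pics/t3.png",cv2.resize(c["img"][130:310,160:360],None,fx=3,fy=3))
c=camera("scene"); save("pics/s3.png",cv2.resize(c["img"][80:270,200:420],None,fx=3,fy=3))
```

```text
pos [0.4609 0.3086 0.0701] ang 1.26 turn/60 [ 0.0112 -0.0008 -0.0178] shift cur/0.2 [ 0.1327 -0.0639  0.2747] in goal axes [ 0.134  -0.0581  0.2753] op 0.148 F [-0.    0.78  0.51] t 3.9833
```

View pics/t3.png

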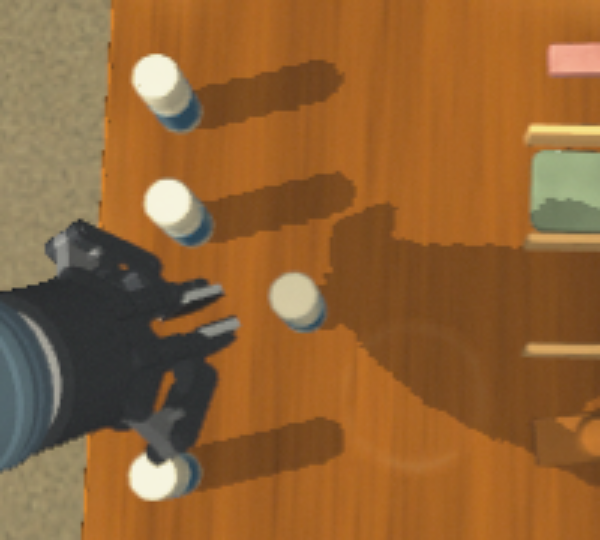

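View pics/s3.png

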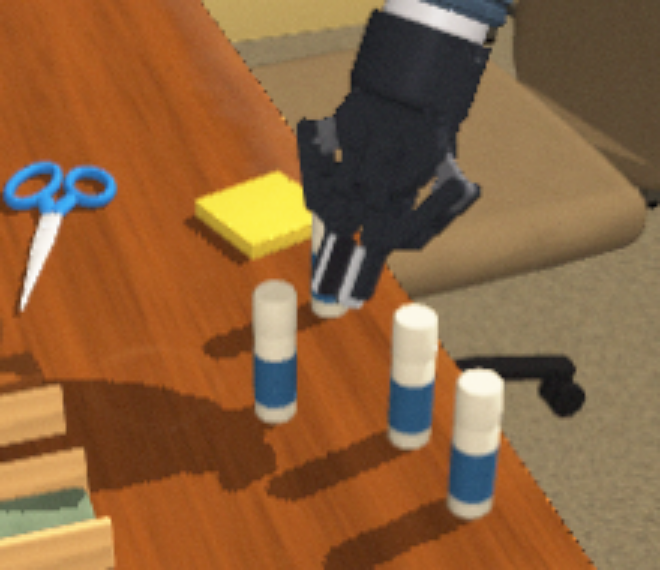

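Run:
```python
from h import *
ct=camera("top"); cs=camera("scene"); p,r,_=cur()
for n,t,s in [("near outer",(211,280),(301,125)),("far outer",(179,210),(360,143)),("near inner-low",(229,253),(321,157)),("far low",(212,220),(334,162))]:
    o1,d1=ray(ct,*t);o2,d2=ray(cs,*s)
    A=np.c_[d1,-d2]; k=np.linalg.lstsq(A,o2-o1,rcond=None)[0]; a=o1+k[0]*d1;b=o2+k[1]*d2
    m=(a+b)/2; print(n,m.round(3),"gap",np.linalg.norm(a-b).round(3),"tool",r.inv().apply(m-p).round(3))
```

```text
near outer [0.383 0.322 0.143] gap 0.012 tool [ 0.007 -0.06  -0.088]
far outer [0.489 0.385 0.149] gap 0.008 tool [ 0.007  0.063 -0.092]
near inner-low [0.431 0.323 0.097] gap 0.029 tool [ 0.011 -0.018 -0.036]
far low [0.479 0.341 0.112] gap 0.009 tool [-0.004  0.032 -0.045]
```

Run:
```python
from h import *
step(np.array([.4465,.296,.07]),goal(40,30,-1));
```

```text
pos [0.4611 0.3088 0.071 ] ang 10.61 turn/60 [-0.0706  0.0006 -0.1622] shift cur/0.2 [-0.0159 -0.095   0.0124] in goal axes [ 0.0004 -0.0969  0.0053] op 0.151 F [0.44 0.69 0.13] t 4.1833
```

arm_command --motion "0 -0.048 0.006 -0.036 0 -0.081 0.15; 0 -0.048 0.003 -0.035 0 -0.081 0.15; 0 0 0 0 0 0 0.15; 0 0 0 0 0 0 0.15"

```text
time_s: 4.52
eef_pos: [0.4476, 0.2995, 0.0729]
eef_rot: [0.237, 0.407, 0.876, -0.106]
wrist_force: [-0.4, -0.5, -0.1]
opening: 0.149
```

Run:
```python
from h import *
step(np.array([.4465,.296,.009]),goal(40,30,-1));
```

```text
pos [0.4476 0.2995 0.0729] ang 0.51 turn/60 [0.0084 0.0015 0.0005] shift cur/0.2 [ 0.152  -0.0178  0.2812] in goal axes [ 0.1515 -0.0154  0.2816] op 0.149 F [-0.4  -0.54 -0.13] t 4.5167
```

arm_command --motion "0.034 -0.004 0.06 0.008 0.001 0 0.15; 0.034 -0.004 0.06 0 0 0 0.15; 0.034 -0.004 0.06 0 0 0 0.15; 0 0 0 0 0 0 0.15; 0 0 0 0 0 0 0.15"

```text
time_s: 4.93
eef_pos: [0.45, 0.3003, 0.0323]
eef_rot: [0.237, 0.412, 0.873, -0.106]
wrist_force: [0.5, -0.4, 0.3]
opening: 0.15
```

Run:
```python
from h import *
step(np.array([.4465,.296,.009]),goal(40,30,-1)); 
c=camera("top"); save("pics/t4.png",cv2.resize(c["img"][130:310,160:360],None,fx=3,fy=3))
c=camera("scene"); save("pics/s4.png",cv2.resize(c["img"][80:270,200:420],None,fx=3,fy=3))
```

```text
pos [0.45   0.3003 0.0323] ang 0.67 turn/60 [ 0.0041  0.0011 -0.0104] shift cur/0.2 [ 0.0534 -0.0282  0.1033] in goal axes [ 0.0536 -0.0272  0.1035] op 0.15 F [ 0.46 -0.44  0.25] t 4.9333
```

View pics/t4.png

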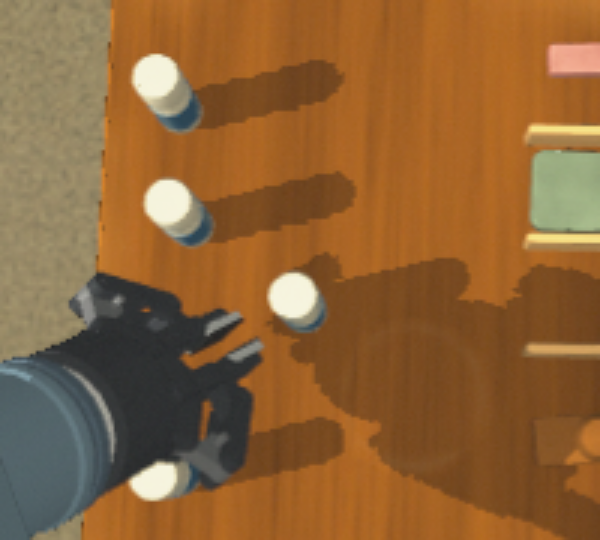

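View pics/s4.png

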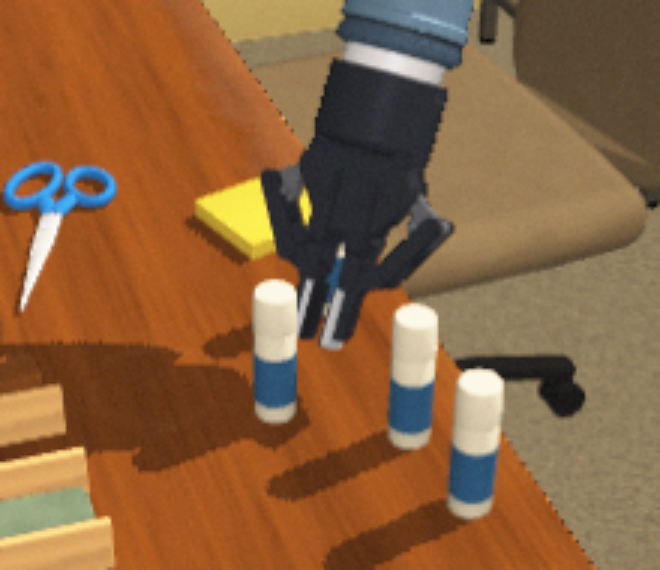

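The palm would come down over the near-left stick from here. I'll raise, go to about 22° yaw and 26° tilt with the fingers shut, and shift slightly sideways so one finger's face makes the contact.

arm_command --motion "-0.05 0 -0.087 0 0 0 0; -0.05 0 -0.087 0 0 0 0; -0.05 0 -0.087 0 0 0 0; -0.05 0 -0.087 0 0 0 0; 0 0 0 0 0 0 0; 0 0 0 0 0 0 0"

```text
time_s: 5.53
eef_pos: [0.4492, 0.3, 0.1171]
eef_rot: [0.236, 0.413, 0.873, -0.107]
wrist_force: [-1.0, 0.0, 0.4]
opening: -0.0
```

Run:
```python
from h import *
step(np.array([.4653,.297,.1]),goal(22,26,-1));
```

```text
pos [0.4492 0.3    0.1171] ang 17.97 turn/60 [0.1444 0.0657 0.254 ] shift cur/0.2 [-0.0113  0.0521  0.1057] in goal axes [-0.0021  0.0693  0.096 ] op -0.0 F [-0.95  0.02  0.42] t 5.5333
```

arm_command --motion "0 0.02 0 0.048 0.022 0.084 0; 0 0.02 0 0.048 0.022 0.084 0; 0 0.02 0 0.048 0.022 0.084 0; 0 0 0 0 0 0 0; 0 0 0 0 0 0 0"

```text
time_s: 5.95
eef_pos: [0.4578, 0.3065, 0.1152]
eef_rot: [0.184, 0.548, 0.806, -0.127]
wrist_force: [-0.6, 0.5, -1.0]
opening: -0.001
```

Run:
```python
from h import *
step(np.array([.4653,.297,.05]),goal(22,26,-1));
```

```text
pos [0.4578 0.3065 0.1152] ang 0.51 turn/60 [-0.0062 -0.0019 -0.0055] shift cur/0.2 [0.0901 0.0187 0.3188] in goal axes [0.0907 0.0171 0.3187] op -0.001 F [-0.55  0.48 -1.04] t 5.95
```

arm_command --motion "0.03 0.01 0.1 -0.006 -0.002 -0.005 0; 0.03 0.005 0.1 0 0 0 0; 0.03 0.005 0.1 0 0 0 0; 0 0 0 0 0 0 0; 0 0 0 0 0 0 0"

```text
time_s: 6.37
eef_pos: [0.4629, 0.2975, 0.0498]
eef_rot: [0.188, 0.538, 0.812, -0.126]
wrist_force: [-0.6, 0.3, 1.2]
opening: -0.004
```

Run:
```python
from h import *
step(np.array([.4653,.297,.05]),goal(22,26,-1)); 
step(np.array([.4653,.297,.01]),goal(22,26,-1)); 
c=camera("top"); save("pics/t5.png",cv2.resize(c["img"][130:310,160:360],None,fx=3,fy=3))
c=camera("scene"); save("pics/s5.png",cv2.resize(c["img"][80:270,200:420],None,fx=3,fy=3))
```

```text
pos [0.4629 0.2975 0.0498] ang 0.89 turn/60 [0.0043 0.0033 0.0138] shift cur/0.2 [-0.0067  0.0099  0.0024] in goal axes [-0.0066  0.01    0.0023] op -0.004 F [-0.62  0.27  1.19] t 6.3667
pos [0.4629 0.2975 0.0498] ang 0.89 turn/60 [0.0043 0.0033 0.0138] shift cur/0.2 [0.0816 0.0104 0.1818] in goal axes [0.0811 0.01   0.1821] op -0.004 F [-0.62  0.27  1.19] t 6.3667
```

View pics/t5.png

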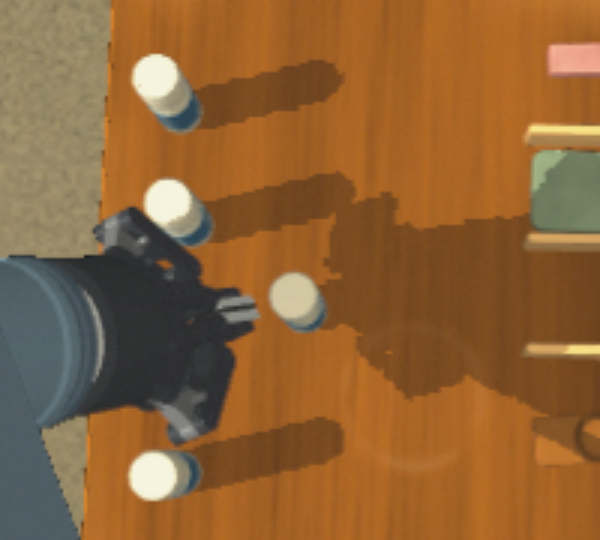

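View pics/s5.png

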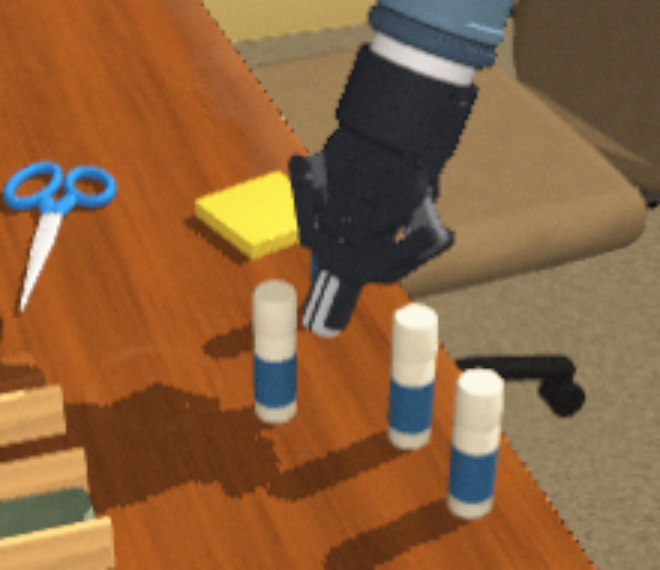

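Far knuckle to neighbour cap (168,204) is tight; the near side has more room. I'll adjust to yaw 27°, tilt 25°, moved slightly away from it.

Run:
```python
from h import *
step(np.array([.4585,.294,.05]),goal(27,25,-1));
```

```text
pos [0.463  0.2978 0.0504] ang 4.35 turn/60 [-0.0315  0.0195 -0.0624] shift cur/0.2 [-0.0068 -0.0283  0.0059] in goal axes [-0.005  -0.0288  0.0048] op 0.002 F [-0.56  1.27 -0.7 ] t 6.4667
```

arm_command --motion "-0.003 -0.025 0.003 -0.032 0.02 -0.062 0; -0.002 -0.005 0.002 0 0 0 0; 0 0 0 0 0 0 0; 0 0 0 0 0 0 0"

```text
time_s: 6.8
eef_pos: [0.4596, 0.2962, 0.0544]
eef_rot: [0.186, 0.51, 0.833, -0.11]
wrist_force: [0.3, -1.4, -0.6]
opening: 0.001
```

Run:
```python
from h import *
step(np.array([.4585,.294,.05]),goal(27,25,-1)); 
step(np.array([.4585,.294,.01]),goal(27,25,-1)); 
c=camera("top"); save("pics/t6.png",cv2.resize(c["img"][130:310,160:360],None,fx=3,fy=3))
```

```text
pos [0.4596 0.2962 0.0544] ang 0.45 turn/60 [ 0.0074 -0.0004 -0.0006] shift cur/0.2 [ 0.0026 -0.01    0.0229] in goal axes [ 0.0026 -0.0098  0.023 ] op 0.001 F [ 0.29 -1.43 -0.55] t 6.8
pos [0.4596 0.2962 0.0544] ang 0.45 turn/60 [ 0.0074 -0.0004 -0.0006] shift cur/0.2 [ 0.087  -0.0114  0.2042] in goal axes [ 0.0871 -0.0098  0.2043] op 0.001 F [ 0.29 -1.43 -0.55] t 6.8
```

View pics/t6.png

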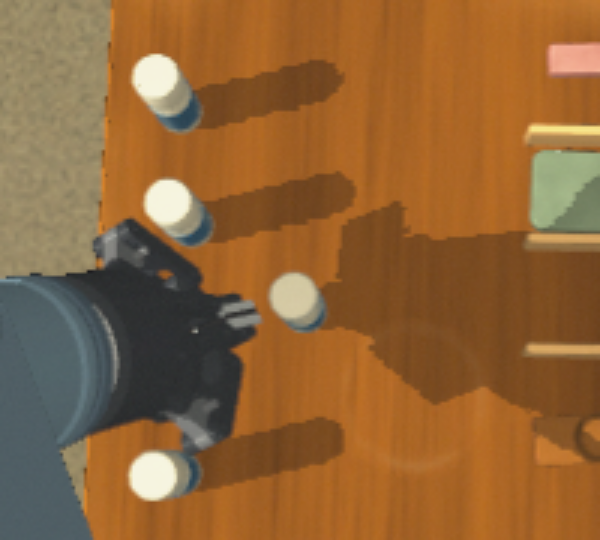

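arm_command --motion "0.01 -0.03 0.03 0.007 0 0 0; 0.026 0 0.062 0 0 0 0; 0 0 0 0 0 0 0; 0 0 0 0 0 0 0"

```text
time_s: 7.18
eef_pos: [0.4561, 0.2933, 0.034]
eef_rot: [0.185, 0.512, 0.832, -0.112]
wrist_force: [0.3, 0.9, 0.3]
opening: 0.001
```

Run:
```python
from h import *
step(np.array([.455,.292,.01]),goal(27,25,-1)); 
c=camera("top"); save("pics/t7.png",cv2.resize(c["img"][130:310,160:360],None,fx=3,fy=3))
c=camera("scene"); save("pics/s7.png",cv2.resize(c["img"][80:270,200:420],None,fx=3,fy=3))
```

```text
pos [0.4561 0.2933 0.034 ] ang 0.26 turn/60 [ 0.002  -0.0002 -0.0039] shift cur/0.2 [ 0.0476 -0.0085  0.1101] in goal axes [ 0.0476 -0.0081  0.1101] op 0.001 F [0.33 0.95 0.31] t 7.1833
```

View pics/t7.png

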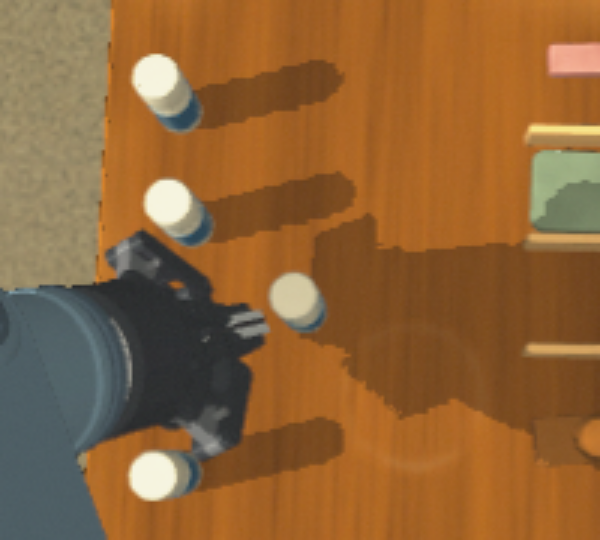

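View pics/s7.png

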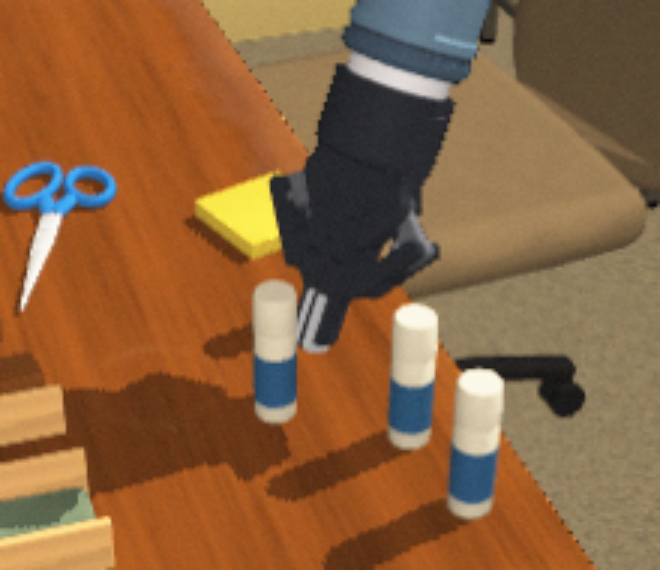

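arm_command --motion "0.022 -0.003 0.052 0 0 0 0; 0.022 -0.003 0.052 0 0 0 0; 0 0 0 0 0 0 0; 0 0 0 0 0 0 0"

```text
time_s: 7.62
eef_pos: [0.4554, 0.2919, 0.0089]
eef_rot: [0.185, 0.512, 0.832, -0.112]
wrist_force: [-0.5, 0.3, 0.4]
opening: 0.002
```

Run:
```python
from h import *
step(np.array([.455,.292,.009]),goal(27,25,-1)); 
c=camera("top"); save("pics/t8.png",cv2.resize(c["img"][130:310,160:360],None,fx=3,fy=3))
c=camera("scene"); save("pics/s8.png",cv2.resize(c["img"][80:270,200:420],None,fx=3,fy=3))
```

```text
pos [0.4554 0.2919 0.0089] ang 0.26 turn/60 [ 0.0017 -0.0003 -0.0039] shift cur/0.2 [ 0.001  -0.0016 -0.0011] in goal axes [ 0.001  -0.0016 -0.0011] op 0.002 F [-0.49  0.32  0.38] t 7.6167
```

View pics/t8.png

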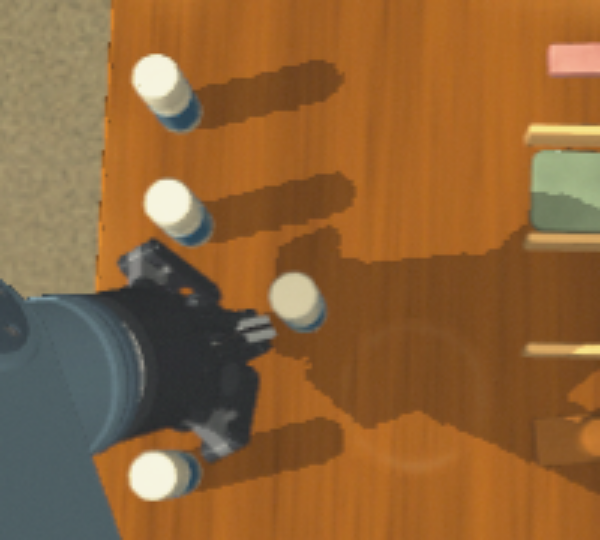

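View pics/s8.png

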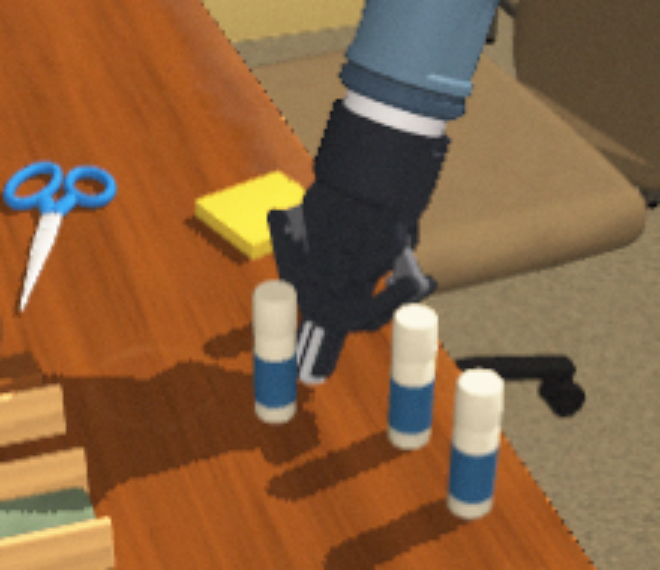

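The tool is down clear of both neighbours; the fingertip is at (272,330) and the stick's cap at (297,300). I'll start pushing gently along the tool's forward direction.

arm_command --motion "-0.014 0 0.0065 0 0 0 0; -0.014 0 0.0065 0 0 0 0; -0.014 0 0.0065 0 0 0 0; -0.014 0 0.0065 0 0 0 0; -0.014 0 0.0065 0 0 0 0; -0.014 0 0.0065 0 0 0 0; 0 0 0 0 0 0 0"

```text
time_s: 8.3
eef_pos: [0.4657, 0.2742, 0.0109]
eef_rot: [0.186, 0.512, 0.831, -0.111]
wrist_force: [-0.2, 0.4, -0.3]
opening: 0.001
```

```bash
cat >> h.py <<'E'
def look(k):
    c=camera("top"); save(f"pics/t{k}.png",cv2.resize(c["img"][150:300,170:390],None,fx=3,fy=3,interpolation=cv2.INTER_CUBIC))
    # off-white cap nearest, printed via network
    for r in search_frame("top","glue_stick"): print("top",np.round(r["box"]).tolist(),round(r["conf"],2))
    c=camera("scene"); save(f"pics/s{k}.png",cv2.resize(c["img"][120:300,160:390],None,fx=3,fy=3,interpolation=cv2.INTER_CUBIC))
E
python3 - <<'E'
from h import *
step(np.array([.455,.292,.009]),goal(27,25,-1)); look(9)
E
```

```text
pos [0.4657 0.2742 0.0109] ang 0.4 turn/60 [ 0.0043 -0.0004 -0.0051] shift cur/0.2 [ 0.098  -0.0078 -0.0354] in goal axes [ 0.098  -0.0074 -0.0354] op 0.001 F [-0.18  0.37 -0.34] t 8.3
top [204.0, 150.0, 226.0, 176.0] 0.97
top [206.0, 191.0, 232.0, 207.0] 0.83
top [210.0, 278.0, 227.0, 297.0] 0.79
top [260.0, 217.0, 277.0, 239.0] 0.52
```

View pics/t9.png

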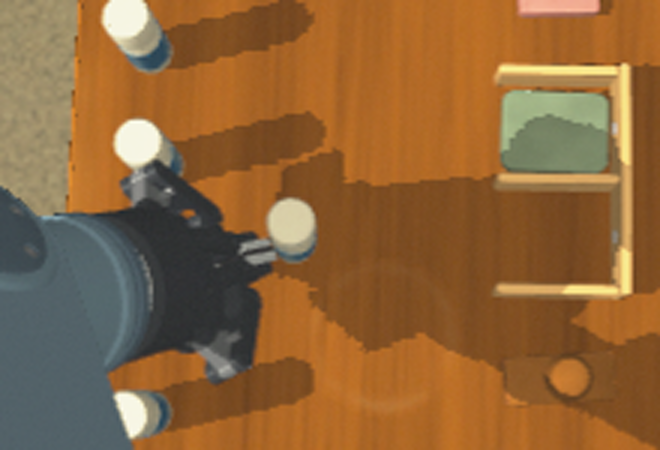

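View pics/s9.png

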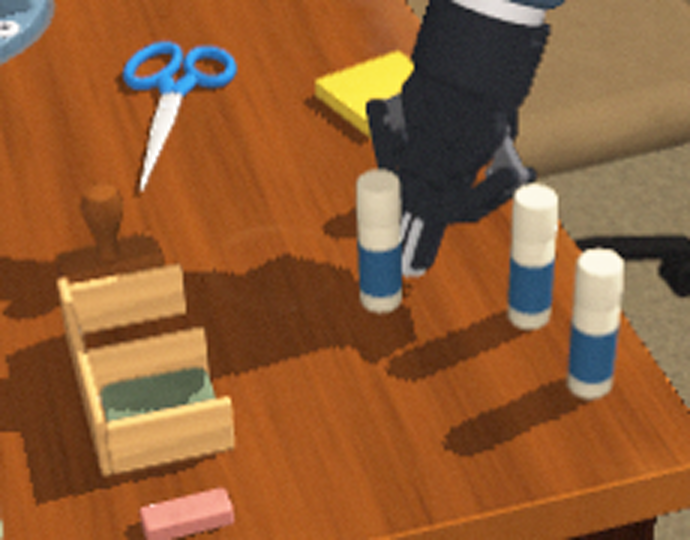

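The stick is still standing with its cap at about (267,224). It has moved toward the caddy, and the neighbours are untouched.

```bash
cat >> h.py <<'E'
def stick(guess):
    "cap centre from top view: bright low-saturation blob near guess (world xy)"
    c=camera("top"); g=proj(c,[guess[0]-.002,guess[1]-.001,.09])[0]
    hsv=cv2.cvtColor(c["img"],cv2.COLOR_RGB2HSV); m=((hsv[...,1]<75)&(hsv[...,2]>140)).astype(np.uint8)
    n,l,s,ce=cv2.connectedComponentsWithStats(m)
    k=[i for i in range(1,n) if s[i,4]>80]; i=min(k,key=lambda i:np.hypot(*(ce[i]-g)))
    P=onplane(c,*ce[i],.09)[:2]+[.002,.001]; print("cap px",ce[i].round(1),"area",s[i,4],"stick xy",P.round(4)); return P
E
python3 - <<'E'
from h import *
S=stick((.48,.25)); p,r,o=cur(); f=np.array([np.sin(np.radians(27)),-np.cos(np.radians(27))]); d=S-p[:2]; print("ahead",d@f,"lat",d@np.array([-f[1],f[0]]))
E
```

```text
cap px [264.4 225.9] area 236 stick xy [0.4751 0.2558]
ahead 0.021343819792155605 lat -1.7783235492498232e-06
```

arm_command --motion "-0.015 -0.009 0.0095 0 0 0 0; -0.015 -0.009 0.0095 0 0 0 0; -0.015 -0.009 0.0095 0 0 0 0; -0.015 -0.009 0.009 0 0 0 0; -0.015 -0.009 0.009 0 0 0 0; 0 0 0 0 0 0 0"

```text
time_s: 9.0
eef_pos: [0.4649, 0.2535, 0.0082]
eef_rot: [0.186, 0.511, 0.832, -0.111]
wrist_force: [-0.1, 0.6, 0.2]
opening: 0.003
```

Run:
```python
from h import *
step(np.array([.481,.25,.009]),goal(0,25,-1)); look(10)
```

```text
pos [0.4649 0.2535 0.0082] ang 26.94 turn/60 [ 0.1946 -0.0019  0.4045] shift cur/0.2 [-0.0489  0.0639  0.0187] in goal axes [-0.0177  0.0806  0.0038] op 0.003 F [-0.08  0.6   0.21] t 9.0
top [206.0, 190.0, 230.0, 209.0] 0.7
top [204.0, 148.0, 225.0, 176.0] 0.7
top [269.0, 216.0, 285.0, 234.0] 0.68
```

View pics/t10.png

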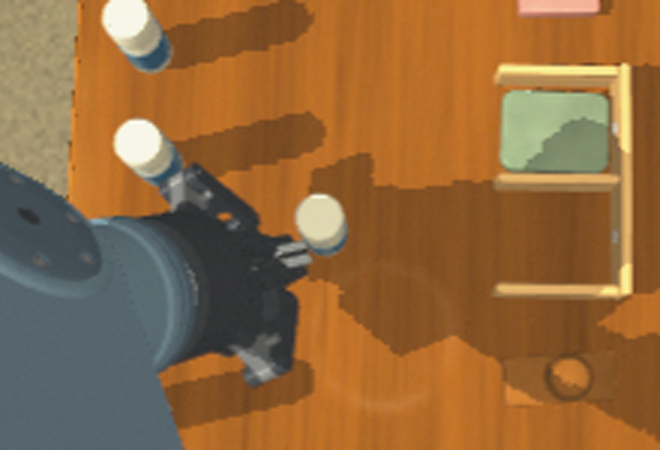

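View pics/s10.png

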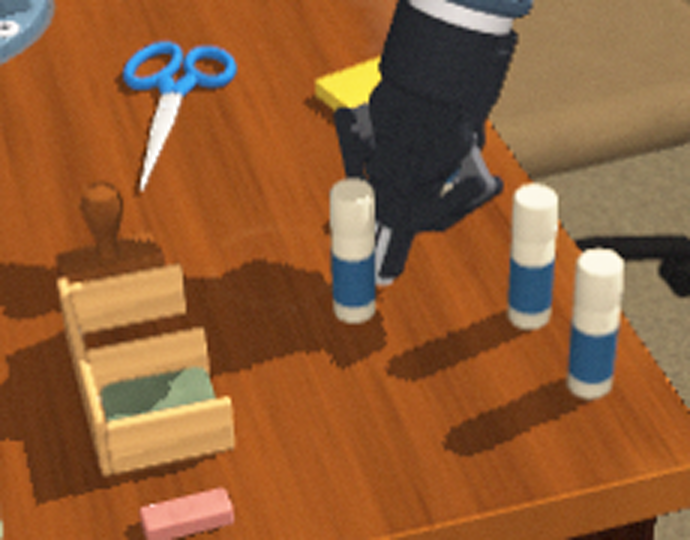

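Run:
```python
from h import *
c=camera("top"); S=onplane(c,276.7,222.8,.09)[:2]+[.002,.001]
cs=camera("scene"); B=onplane(cs,160+355/3,120+315/3,0)[:2]-[.002,.001]
p,r,o=cur(); f=np.array([np.sin(np.radians(27)),-np.cos(np.radians(27))])
for s in(S,B):
    d=s-p[:2]; print(s.round(4),"ahead",(d@f).round(4),"lat",(d@np.array([-f[1],f[0]])).round(4))
```

```text
[0.4806 0.2361] ahead 0.0234 lat 0.0052
[0.4837 0.2362] ahead 0.0248 lat 0.008
```

arm_command --motion "-0.017 0.002 0.008 0 0 0 0; -0.017 0.002 0.008 0 0 0 0; -0.017 0.002 0.008 0 0 0 0; -0.017 0.002 0.008 0 0 0 0; 0 0 0 0 0 0 0"

```text
time_s: 9.67
eef_pos: [0.4746, 0.2413, 0.0085]
eef_rot: [0.186, 0.511, 0.832, -0.11]
wrist_force: [-0.1, 0.4, 0.1]
opening: -0.001
```

Run:
```python
from h import *
c=camera("top"); save("pics/t11.png",cv2.resize(c["img"][150:300,170:390],None,fx=3,fy=3,interpolation=cv2.INTER_CUBIC))
step(np.array([.488,.255,.010]),goal(0,25,-1)); print(search_frame("top","glue_stick"))
```

```text
pos [0.4744 0.2415 0.0085] ang 27.03 turn/60 [ 0.1966 -0.0026  0.4054] shift cur/0.2 [ 0.0236  0.0911 -0.0186] in goal axes [ 0.0578  0.0678 -0.0354] op -0.007 F [ 0.5  -0.42 -0.69] t 9.7167
[{'box': [204.4, 148.8, 226.5, 177.4], 'conf': 0.83}, {'box': [276.9, 210.2, 295.7, 230.7], 'conf': 0.81}, {'box': [209.1, 188.9, 229.9, 211.4], 'conf': 0.58}]
```

View pics/t11.png

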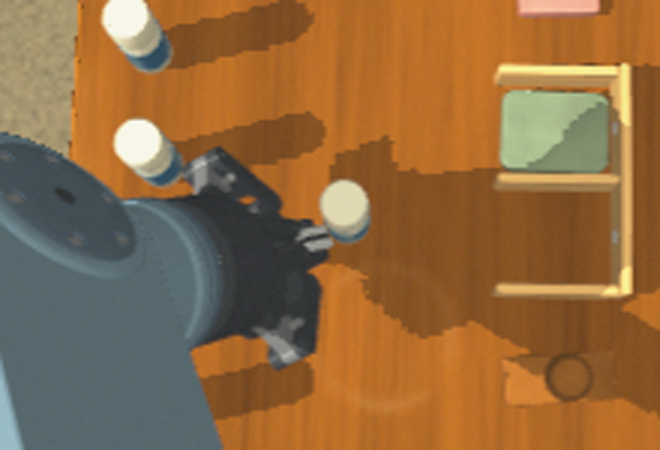

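arm_command --motion "0.024 0 -0.011 0 0 0 0; 0.013 0.024 -0.006 0.049 -0.001 0.101 0; 0.013 0.024 -0.007 0.049 -0.001 0.101 0; 0.008 0.024 -0.005 0.049 -0.001 0.101 0; 0.005 0.024 -0.003 0.049 -0.001 0.101 0; 0 0 0 0 0 0 0; 0 0 0 0 0 0 0"

```text
time_s: 10.35
eef_pos: [0.4844, 0.2629, 0.0083]
eef_rot: [0.152, 0.695, 0.685, -0.156]
wrist_force: [-1.6, 1.2, -0.3]
opening: -0.005
```

Run:
```python
from h import *
step(np.array([.488,.255,.009]),goal(-3,25,-1)); look(12)
c=camera("top"); print(onplane(c,284.7,218.3,.09)[:2]+[.002,.001])
```

```text
pos [0.4844 0.2629 0.0083] ang 2.16 turn/60 [0.0132 0.0028 0.0334] shift cur/0.2 [-0.0371  0.0184  0.0137] in goal axes [-0.0365  0.0199  0.0133] op -0.005 F [-1.6   1.15 -0.26] t 10.35
top [277.0, 209.0, 294.0, 232.0] 0.78
top [200.0, 151.0, 226.0, 174.0] 0.6
[0.48821078 0.22340286]
```

View pics/t12.png

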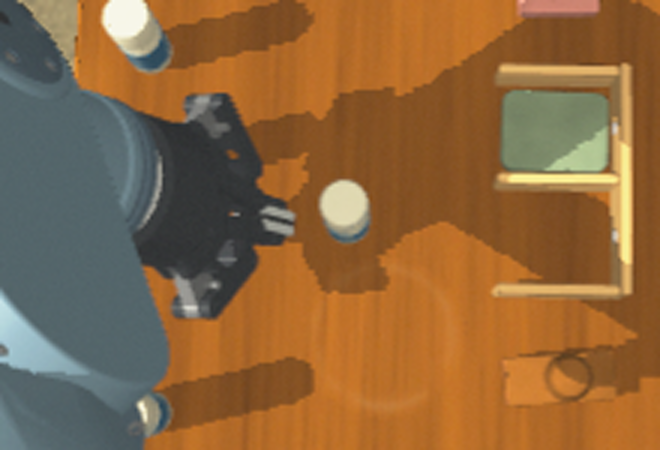

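View pics/s12.png

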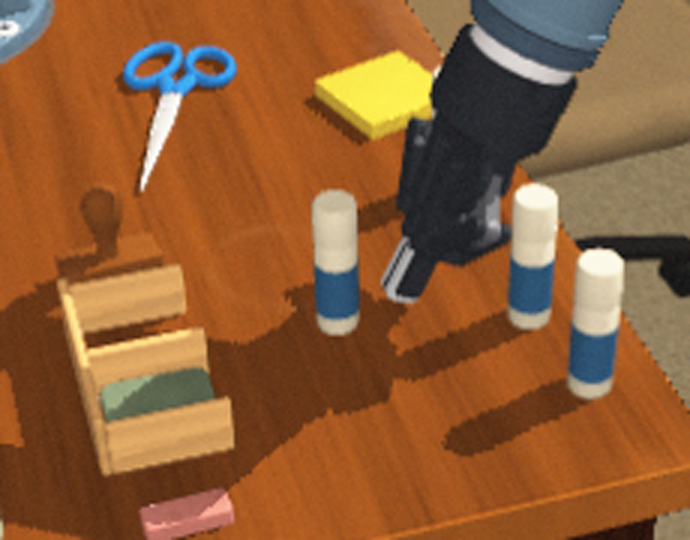

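The stick is standing at about (0.488, 0.223) and the neighbours have not moved in the scene view. Next I centre behind it and open slightly so two fingertips cradle it, which keeps the push steerable.

arm_command --motion "0 0.018 0 0.013 0.003 0.033 0.15; -0.008 0.012 0.003 0 0 0 0.15; 0 0 0 0 0 0 0.15; 0 0 0 0 0 0 0.15"

```text
time_s: 10.88
eef_pos: [0.4883, 0.2602, 0.0089]
eef_rot: [0.149, 0.708, 0.672, -0.158]
wrist_force: [0.1, 0.2, 0.9]
opening: 0.152
```

Run:
```python
from h import *
step(np.array([.4835,.13,.009]),goal(-3,25,-1))
```

```text
pos [0.4883 0.2602 0.0089] ang 0.08 turn/60 [-0.0008  0.0005  0.0009] shift cur/0.2 [-0.5902  0.0099  0.275 ] in goal axes [-0.5904  0.0103  0.2747] op 0.152 F [0.11 0.16 0.9 ] t 10.8833
```

arm_command --motion "-0.02 0.001 0.0093 0 0 0 0.15; -0.02 0.001 0.0093 0 0 0 0.15; -0.02 0.001 0.0093 0 0 0 0.15; -0.02 0 0.0093 0 0 0 0.15; -0.02 0 0.0093 0 0 0 0.15; -0.02 0 0.0093 0 0 0 0.15; -0.02 0 0.0093 0 0 0 0.15; -0.02 0 0.0093 0 0 0 0.15; -0.02 0 0.0093 0 0 0 0.15; 0 0 0 0 0 0 0.15"

```text
time_s: 11.72
eef_pos: [0.4862, 0.2154, 0.009]
eef_rot: [0.149, 0.708, 0.672, -0.158]
wrist_force: [-0.2, 0.8, -0.0]
opening: 0.151
```

Run:
```python
from h import *
step(np.array([.4835,.13,.009]),goal(-3,25,-1)); look(13)
```

```text
pos [0.4862 0.2154 0.009 ] ang 0.11 turn/60 [-0.0012  0.0008  0.0012] shift cur/0.2 [-0.3872  0.0084  0.1808] in goal axes [-0.3873  0.0086  0.1805] op 0.151 F [-0.19  0.77 -0.05] t 11.7167
top [296.0, 216.0, 310.0, 235.0] 0.74
```

View pics/t13.png

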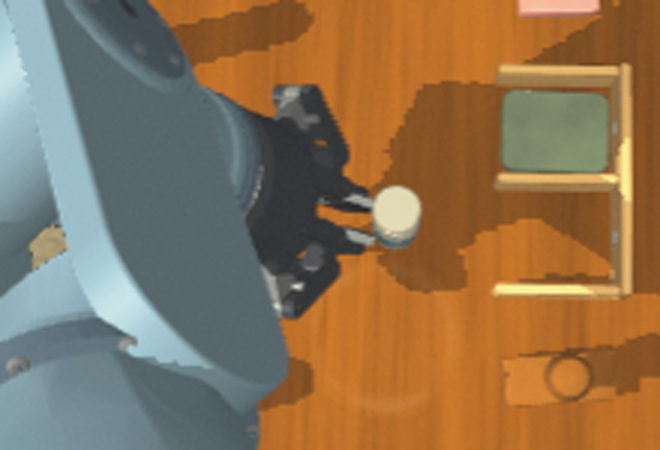

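View pics/s13.png

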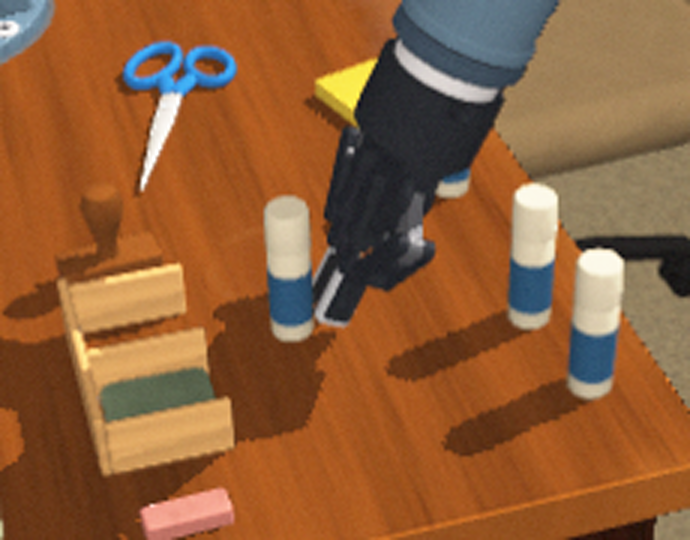

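Run:
```python
from h import *
c=camera("top"); print(onplane(c,302,219.8,.09)[:2]+[.002,.001]); 
cs=camera("scene"); print(onplane(cs,160+292/3,120+333/3,0)[:2]-[.002,.001])
```

```text
[0.48646302 0.19540686]
[0.48850809 0.19446374]
```

The stick is seated between the fingertips and standing, cap at (302,220), at about (0.487, 0.195). I'll keep pushing.

arm_command --motion "-0.022 -0.0005 0.0103 0 0 0 0.15; -0.022 -0.0005 0.0103 0 0 0 0.15; -0.022 -0.0005 0.0103 0 0 0 0.15; -0.022 -0.0005 0.0103 0 0 0 0.15; -0.022 -0.0005 0.0103 0 0 0 0.15; -0.022 -0.0005 0.0103 0 0 0 0.15; -0.022 -0.0005 0.0103 0 0 0 0.15; -0.022 -0.0005 0.0103 0 0 0 0.15; -0.022 -0.0005 0.0103 0 0 0 0.15; 0 0 0 0 0 0 0.15"

```text
time_s: 12.8
eef_pos: [0.483, 0.1686, 0.009]
eef_rot: [0.149, 0.707, 0.673, -0.157]
wrist_force: [-2.1, -0.2, -0.0]
opening: 0.153
```

Run:
```python
from h import *
step(np.array([.481,.1255,.009]),goal(-3,25,-1)); look(14)
```

```text
pos [0.483  0.1686 0.009 ] ang 0.14 turn/60 [0.     0.0002 0.0023] shift cur/0.2 [-0.1954  0.0009  0.091 ] in goal axes [-0.1955  0.0014  0.091 ] op 0.153 F [-2.14 -0.17 -0.  ] t 12.8
top [321.0, 214.0, 340.0, 236.0] 0.83
```

View pics/t14.png

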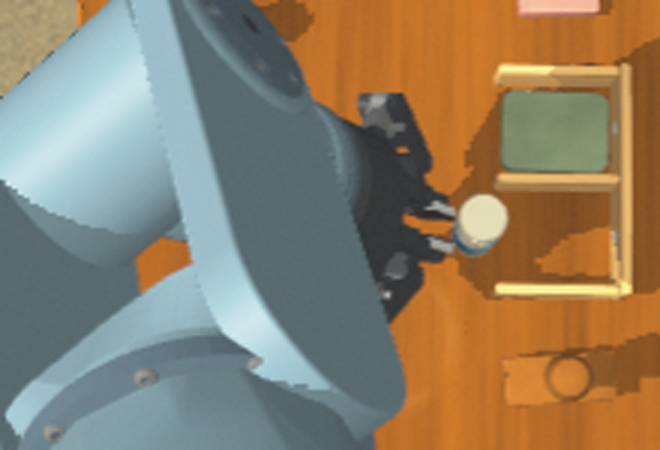

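View pics/s14.png

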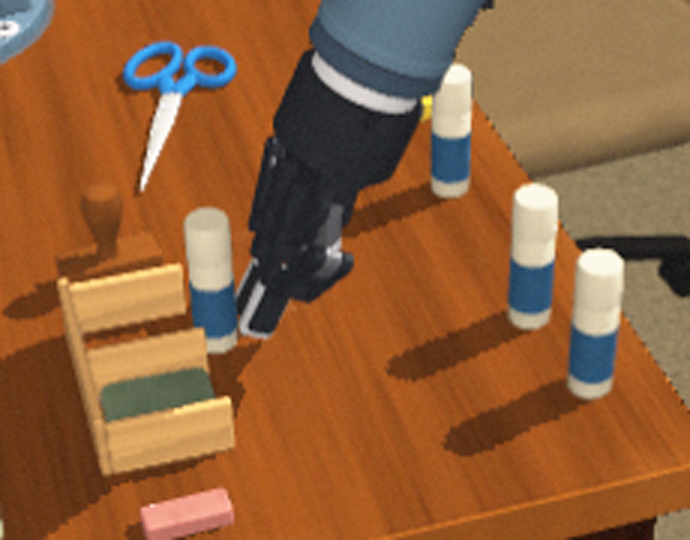

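arm_command --motion "-0.022 0 0.0103 0 0 0 0.15; -0.022 0 0.0103 0 0 0 0.15; -0.022 0 0.0103 0 0 0 0.15; -0.022 0 0.0103 0 0 0 0.15; -0.022 0 0.0103 0 0 0 0.15; 0 0 0 0 0 0 0.15"

```text
time_s: 13.45
eef_pos: [0.4821, 0.1437, 0.009]
eef_rot: [0.149, 0.707, 0.674, -0.157]
wrist_force: [0.1, -0.4, 0.1]
opening: 0.154
```

Run:
```python
from h import *
step(np.array([.481,.1245,.009]),goal(-3,25,-1)); look(15)
c=camera("top"); print(onplane(c,331,224,.09)[:2]+[.002,.001]);
```

```text
pos [0.4821 0.1437 0.009 ] ang 0.25 turn/60 [ 0.0016 -0.0004  0.0039] shift cur/0.2 [-0.0872 -0.0009  0.0404] in goal axes [-0.0872 -0.0004  0.0405] op 0.154 F [ 0.06 -0.41  0.1 ] t 13.45
top [336.0, 218.0, 354.0, 236.0] 0.68
top [203.0, 150.0, 216.0, 167.0] 0.61
[0.48081143 0.148629  ]
```

View pics/t15.png

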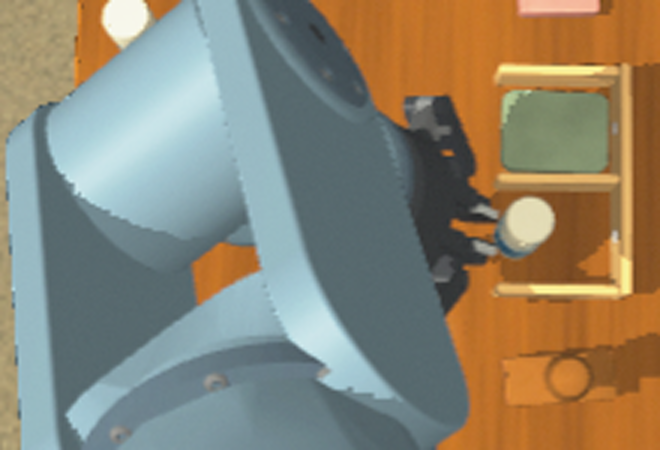

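arm_command --motion "-0.022 0 0.0103 0 0 0 0.15; -0.022 0 0.0103 0 0 0 0.15; -0.022 0 0.0103 0 0 0 0.15; -0.022 0 0.0103 0 0 0 0.15; 0 0 0 0 0 0 0.15; 0 0 0 0 0 0 0.15"

```text
time_s: 14.15
eef_pos: [0.4815, 0.1237, 0.009]
eef_rot: [0.149, 0.706, 0.674, -0.156]
wrist_force: [0.5, 0.3, -0.9]
opening: 0.149
```

Run:
```python
from h import *
step(np.array([.481,.1245,.009]),goal(-3,25,-1)); look(16)
```

```text
pos [0.4815 0.1237 0.009 ] ang 0.34 turn/60 [ 0.0028 -0.0011  0.0048] shift cur/0.2 [ 0.0036 -0.0025 -0.0018] in goal axes [ 0.0036 -0.0025 -0.0018] op 0.149 F [ 0.48  0.35 -0.9 ] t 14.15
top [204.0, 149.0, 223.0, 174.0] 0.93
top [346.0, 214.0, 370.0, 236.0] 0.77
```

View pics/t16.png

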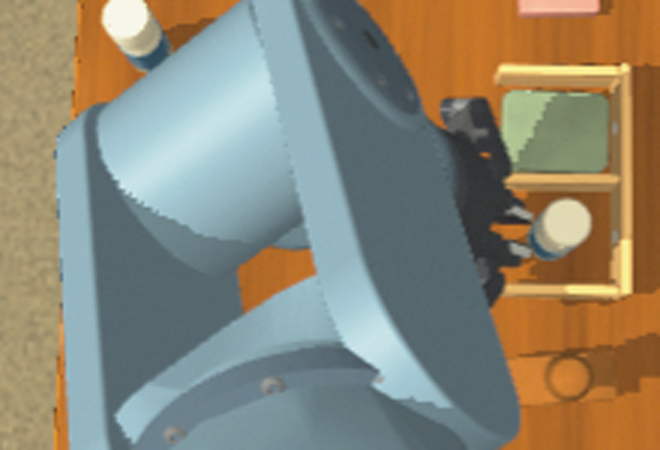

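View pics/s16.png

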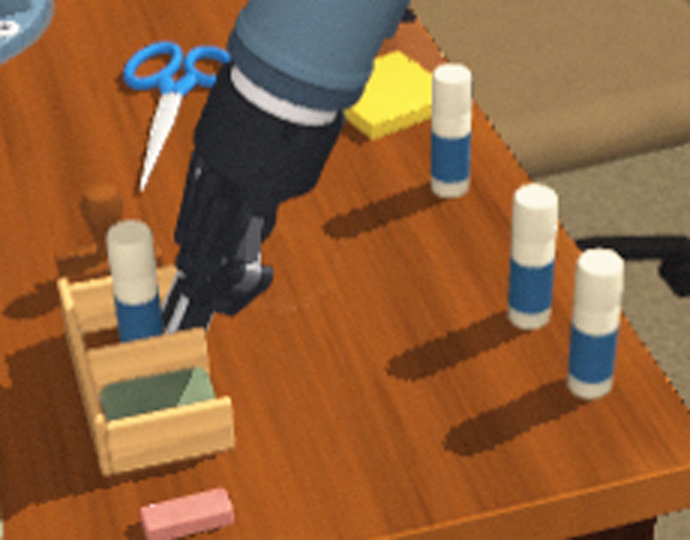

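All of the stick is inside, with its trailing edge about 20 mm past the mouth, and it is upright. I'll back straight out, then up.

arm_command --motion "0.022 0 -0.0103 0 0 0 0.15; 0.03 0 -0.014 0 0 0 0.15; 0.045 0 -0.021 0 0 0 0.15; 0.045 0 -0.021 0 0 0 0.15; 0.045 0 -0.021 0 0 0 0.15; 0.045 0 -0.021 0 0 0 0.15; 0.045 0 -0.021 0 0 0 0.15; 0 0 0 0 0 0 0.15"

```text
time_s: 14.97
eef_pos: [0.4848, 0.1936, 0.0091]
eef_rot: [0.149, 0.706, 0.675, -0.155]
wrist_force: [-0.3, 0.5, -0.0]
opening: 0.151
```

arm_command --motion "-0.04 0 -0.09 0 0 0 0.15; -0.06 0 -0.13 0 0 0 0.15; -0.06 0 -0.13 0 0 0 0.15; -0.06 0 -0.13 0 0 0 0.15; -0.06 0 -0.13 0 0 0 0.15; -0.06 0 -0.13 0 0 0 0.15; -0.06 0 -0.13 0 0 0 0.15; 0 0 0 0 0 0 0.15; 0 0 0 0 0 0 0.15"

```text
time_s: 15.72
eef_pos: [0.482, 0.1965, 0.207]
eef_rot: [0.148, 0.703, 0.677, -0.158]
wrist_force: [-0.5, 0.1, -0.0]
opening: 0.148
```

Run:
```python
from h import *
step(np.array([.481,.1245,.009]),goal(-3,25,-1)); look(17)
```

```text
pos [0.482  0.1965 0.207 ] ang 0.79 turn/60 [0.0002 0.0012 0.0131] shift cur/0.2 [0.0934 0.0147 1.0494] in goal axes [0.0923 0.0137 1.0495] op 0.148 F [-0.51  0.14 -0.05] t 15.7167
top [348.0, 219.0, 365.0, 237.0] 0.76
```

View pics/t17.png

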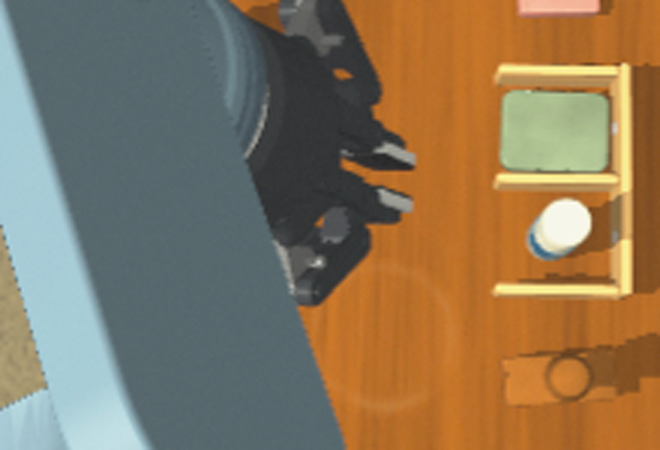

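View pics/s17.png

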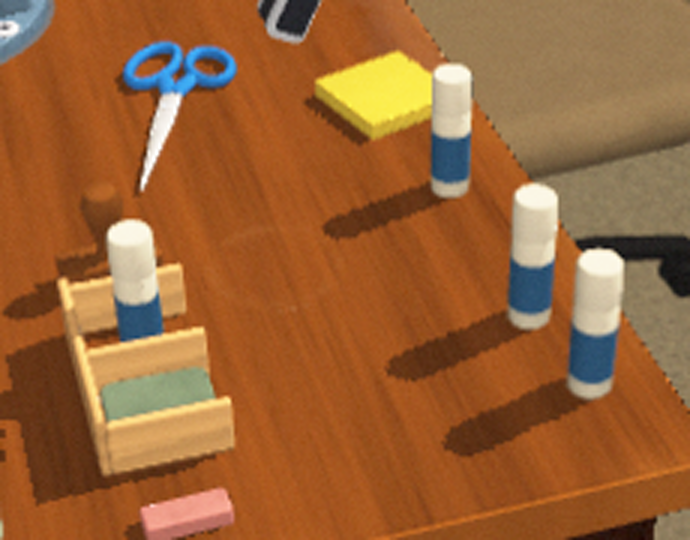

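The stick stands inside the bay, cap at about (357,225) in the top view, clear of the walls. The tin, stamp, eraser and other sticks look unmoved, and the arm is well clear.

Run:
```python
from h import *
c=camera("top"); print("stick",onplane(c,357.3,224.8,.09)[:2]+[.002,.001],"mouth y .139, bay x .452-.510")
cs=camera("scene"); a=cv2.imread("pics/scene0.png").astype(int); b=cs["img"][...,::-1].astype(int); d=np.abs(a-b).max(2)
for n,(x0,y0,x1,y1) in dict(tin=(194,245,234,261),eraser=(207,282,236,300),A=(348,202,367,250),B=(332,181,343,229),D=(303,144,317,184),stamp=(179,180,200,214)).items(): print(n,"median diff",np.median(d[y0:y1,x0:x1]),"mean",d[y0:y1,x0:x1].mean().round(1))
print(hand_in())
```

```text
stick [0.48056964 0.10645875] mouth y .139, bay x .452-.510
tin median diff 3.0 mean 3.0
eraser median diff 3.0 mean 3.3
A median diff 3.0 mean 3.0
B median diff 2.0 mean 2.8
D median diff 3.0 mean 3.5
stamp median diff 5.0 mean 29.5
the job is handed in; nothing more can be done
None
```

I pushed the rightmost glue stick low on its body (about 14 mm above the desk) into the empty bay and handed the job in at about 16 s. It stood upright in every picture and was never gripped or lifted.

- **Stick position:** It ended at about (0.481, 0.106). That is centred in the bay, with its trailing edge roughly 20 mm inside the mouth.
- **Robot at hand-in:** The arm was backed out and raised, touching nothing. Wrist force readings at the end of each move never exceeded about 3 N.
- **Other objects:** Comparing the first and last scene pictures, the tin, the eraser and the three look-alike sticks showed only noise-level differences.
- **Check that disagreed:** The stamp's region differed more (mean 29.5, median 5). I put this down to the stick's cap now covering part of it and to changed shadows. In the top view the stamp looked to be in its original place.
- **Camera disagreement:** The two cameras disagreed by about 4 mm, so I averaged them. This is small next to the clearance left around the stick.

The first approach angles brought the gripper too near the look-alike sticks, so I re-angled the tool twice before going down to the desk.

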